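# Clamp the paint tin with the folding crank

## Task

Get the yellow sample tin ready for shaking: swing the red folding handle up out of the crank until it stands fully upright, wind the crank clockwise until the rubber plate presses firmly on the tin, judging by the feel in the handle and without overtightening and denting it, then fold the handle fully down again onto the crank arm and let go. Leave everything else on the bench where it is.

Things in the scene. Friction and masses are not known exactly. Their poses are not given: they have to be found in the camera images.
- shaker: green tin clamp of a paint shaker, fixed to the bench; base 200 x 230 x 30 mm, two steel posts 170 mm apart along its y, a green bridge 44 mm wide whose top is 178 mm above the bench. Origin under the middle of its base, on the vertical screw axis; z up.
- plate: the screw with its round pressure plate, 68 mm across, springy black rubber underneath, which sinks 20 mm for each clockwise turn of the crank (3.2 mm per rad) and carries the crank with it. Origin on the screw axis at mid-height of the crank arm. The worn rubber face lies roughly 75 to 85 mm under the origin and starts 9 to 23 mm above the tin: find the contact by feel.
- tin: yellow banded paint tin, 75 mm across, 75 mm tall, standing loose on a black rubber turntable under the plate, about centred. Origin at the centre of its underside, z up. It is held firmly with 40 to 150 N on its lid (2 to 7 N more push at the handle than when free; aim for 4 N more) and dents above 200 N.
- crank (a joint): angle of the crank (rad), growing clockwise seen from above, which lowers the plate. Self-locking and stiff: 0.55 N m, 8 to 9 N at the handle while it turns with the plate free (about half of that remains on a hand that stops). On the tin the push climbs by 1 N per 20 N of clamping. The rubber gives 1 mm per 60 N, so 100 N is reached about 0.5 rad after first touch.
- handle (a joint): fold angle of the red handle (rad): 0 = folded, lying level along the top of the crank arm and pointing in across the screw axis; 1.57 = upright; stop at 1.6. The hinge is stiff (0.12 N m) and stays where left; pushing the upright handle hard towards the screw axis folds it.
- crank_axis (a point): point on the screw axis at mid-height of the crank arm, 203 to 213 mm above the bench; its x axis points along the arm to the handle's hinge. Arm 14 mm wide, 10 mm thick.
- handle_pivot (a point): the handle's hinge on the end of the crank arm, 65 mm from the screw axis and 22 mm above the arm's mid-height; its x axis points outwards from the screw axis, and the hinge line is its y axis.
- handle_ball (a point): centre of the red ball, 26 mm across, on the free end of the handle, 72 mm from the hinge. Between hinge and ball is a red sleeve 16 mm across; both spin freely together about the handle's length. Folded, the ball lies 4 mm above the arm, just past the screw axis. A light pinch lets the ball turn between the fingers as the handle swings, with some lag; a hard pinch drags it.
- spare_tin: blue banded tin, 75 mm across, 75 mm tall, beside the clamp: leave alone. Origin under its centre.
- brush: paint brush lying beside the clamp, along its x: leave alone. Origin under its middle.
- big_tin: tin with a white band, 108 mm across, 130 mm tall: leave alone. Origin under its centre.
- pine_box: open pine box, 170 x 270 x 90 mm: leave alone. Origin under its centre.
- putty_cup: white cup, 76 mm across, 60 mm tall: leave alone. Origin under its centre.
- glue: black bottle with red cap, 60 mm across, 140 mm tall: leave alone. Origin under its centre.
- paper_roll: white paper roll standing upright, 120 mm across, 200 mm tall: leave alone. Origin under its centre.
- brush_pot: white pot of brushes, 92 mm across, about 190 mm tall with the brushes: leave alone. Origin under its centre.

How it is judged:
On the way, in this order (a step that is already met when the one before it is completed fails the run):
1. the handle is swung out upright with the plate still off the tin (value of joint handle above 1.4 rad and contact force between plate and tin below 2 N), for 0.2 s.
2. the plate presses the tin firmly, wound with the handle out (value of joint handle above 1.1 rad and contact force between plate and tin above 40 N), for 0.2 s.
At the end, for the whole second after the job is handed in: The handle is folded down onto the arm (under 0.15 rad), the plate presses on the tin with 40 to 150 N, the tin stands upright (within 0.06 rad), within 20 mm of the screw axis and at rest (value of joint handle below 0.15 rad and contact force between plate and tin between 40 and 150 N and angle between tin's own z axis and vertical below 0.06 rad and horizontal distance between tin and shaker below 0.02 m and linear speed of tin below 0.02 m/s); the robot touches nothing.
It fails at once if the tin is overtightened and dented (over 200 N) (contact force between plate and tin above 200 N).
It fails at once if a bystander is moved by more than 30 mm (distance of any of spare_tin, brush, big_tin, pine_box, putty_cup, glue, paper_roll, brush_pot from where it was at the start of the episode above 0.03 m).
It also fails if it takes over 72 s, if anything falls off the work surface, if the arm or the gripper's body presses on something with over 40 N, if the wrist force passes 120 N, or if a joint passes its speed limit or range.

## Robot

A 6-joint arm with a two-finger parallel gripper is mounted at the origin on the work surface. World frame = base frame: x ahead of the robot, y to its left, z up, the work surface at z = 0. Lengths are in m, angles in rad, forces in N, time in s.
With the tool pointing down it reaches from about 0.3 to 0.775 m from the base axis. Payload 14.6 kg.
Tool frame: the origin (TCP) lies at the very end of the fingers, on their centre line; the grasp point (between the pads) lies 19 mm behind it (ctrl.hold_point_z is the z of the grasp point in the tool frame, in m); z points along the fingers, y is the direction in which the jaws open and shut (so a half turn about z gives the same grasp; the last joint's range is limited). The gripper opens to 94 mm and grips with 3 to 60 N. Pads are 16 mm wide; open, the fingers measure 119 mm over their backs; the gripper's body (75 mm by 177 mm) begins 78 mm behind the grasp point.
Start: joints at [-1.361, 0.3, 1.521, -0, 1.321, -0.067], TCP at [0.15, -0.529, 0.205] pointing down, gripper open.
Joint ranges: [-3.03, 3.03], [-0.79, 2.21], [0.23, 2.52], [-1.04, 4.18], [0, 3.07], [-2.55, 2.55]. Speed limits (rad/s): [2.22, 2.22, 2.57, 3.14, 3.14, 3.14].

## Interface

Orientations are given as [roll, pitch, yaw] about the fixed x, y, z axes, in that order (R = Rz(yaw) Ry(pitch) Rx(roll)).
In Python, from station import ctrl, cams, hand_in gives the robot as it stands.
- The arm moves only by the tool servo_tool, never from a script. Its argument "rows" is a list of rows, each a list of 7 numbers: the shift along the world's x, y, z in m, then the turn, a rotation vector about the world's x, y, z in rad, then the gripper command: -1 is shut, 1 is fully open, values between are in proportion. A call has exactly 8 rows; each row is the pose to reach, as a shift and turn from the pose measured when the call began; what a row does not reach only later rows make up. A row lasts 1/12 s, in which the tool goes at most 41.7 mm and 7.16 degrees, less where a joint would pass 70% of its speed; a pose out of reach is approached as far as the arm can. A call with a gripper value outside its range is refused whole. The fingers move at their own pace and stop on an object; "newtons" is the grip in N (left out, the last holds). Time passes only in rows, so rows that repeat a pose let the fingers close, or fill a call up. It gives the time, the measured TCP pose, the force and the opening at its end, in the units of the state.
- ctrl.get_obs(): the state, without advancing time (a new reading comes with each control period).
- cams.camera(name): name is "scene" or "top" or "wrist"; returns a dict with "image" (400x640x3 uint8, red, green, blue), "depth" (400x640 float32, m along the optical axis (not along the pixel's ray), 0 where there is no reading), "fx", "fy", "cx", "cy" (pixels), "rvec" (rotation vector, rad) and "tvec" (3), from world to camera coordinates, as OpenCV has them; the wrist camera has in their place "hand_eye" (4x4, takes a point from camera to tool coordinates, whose origin is the TCP and whose axes are the flange's). Camera axes: x right, y down, z forward; pixel columns grow to the right and rows downward; lengths in m; the calibration is good to about 2 mm. A picture is of the moment at which its call begins: read the wrist's pose just before it.
- hand_in(): hands the job in, once; it reports no verdict.
Trained networks look in a picture, given as the dict that the camera call returned (one of the last four; its "shot" number tells which), for a name from the list of things; names that differ only in an ending like _2 or _b are one class to them, and where a whole thing is asked for, a point or a joint stands for the part that bears it (a point fixed in the world has none). Each returns a list of dicts, best first, with "p" (0 to 1); they miss things now and then, are a little off and sometimes report something else, mostly with a low value. They report only what shows in the picture. A call takes as long as a camera call.
- cams.spot_in(picture, name): "box" ([left, top, right, bottom] as shares, 0 to 1, of the picture: columns of its width, rows of its height, round what is visible of it).
- cams.place_of(picture, name): "at" ([column, row] as shares, 0 to 1, of the picture: columns of its width, rows of its height: a listed point, or the origin of a listed thing).
The state is a dict: "time_s": time; "qpos": joint angles; "joint_vel": joint speeds; "tau": joint torques, N m; "ee_pos": TCP position; "eef_rot": TCP orientation; "force": force on the tool from outside, world axes, zero at the start; "moment": the same for the moment, N m; "grip_width": finger opening in m.
Only numpy, scipy, OpenCV 4.12 (cv2) and the standard library are available. Lean on these libraries where they do the work, as an engineer would, in place of code of your own. Each camera call takes 0.05 s, during which the arm holds its last target.

## Working session

There is one attempt and no reset: what is moved stays moved. The work goes in short steps, Python scripts to look and compute and a tool call to move; the robot and the scene stay as the last step left them, time stands still between calls to the robot, and variables do not carry over. Pictures are saved under pics/ and viewed, and the job is handed in when it is done.

Besides the shell and the picture viewer there is one more tool, called after ">>>" as a command line: name --pt "numbers of a row" for each row, then --argument value for the rest. servo_tool: Moves the arm, as the interface text tells. Its arguments: {"type":"object","properties":{"rows":{"type":"array"},"newtons":{"type":"number"}},"required":["rows"]}

```bash
mkdir -p pics; ls; cat > h.py <<'E'
import numpy as np, cv2
from station import ctrl, cams, hand_in
from scipy.spatial.transform import Rotation as R
def pose():
    o=ctrl.get_obs(); return np.array(o['ee_pos']),R.from_euler('xyz',o['eef_rot']),o
def world(pic,col,row,ps=None,d=None):
    u,v=col,row
    if d is None:
        w=pic['depth'][max(0,int(v)-1):int(v)+2,max(0,int(u)-1):int(u)+2]; w=w[w>0]; d=np.median(w) if len(w) else np.nan
    c=np.array([(u-pic['cx'])/pic['fx']*d,(v-pic['cy'])/pic['fy']*d,d])
    if 'rvec' in pic:
        M=cv2.Rodrigues(np.array(pic['rvec'],float))[0]; return M.T@(c-np.array(pic['tvec']).ravel())
    p,r,_=ps; H=np.array(pic['hand_eye']); return r.apply((H@np.r_[c,1])[:3])+p
def cloud(pic,ps=None):
    d=pic['depth'].astype(float); h,w=d.shape; u,v=np.meshgrid(np.arange(w),np.arange(h))
    c=np.stack([(u-pic['cx'])/pic['fx']*d,(v-pic['cy'])/pic['fy']*d,d],-1)
    if 'rvec' in pic:
        M=cv2.Rodrigues(np.array(pic['rvec'],float))[0]; P=(c-np.array(pic['tvec']).ravel())@M
    else:
        p,r,_=ps; H=np.array(pic['hand_eye']); P=r.apply((c@H[:3,:3].T+H[:3,3]).reshape(-1,3)).reshape(c.shape)+p
    P[d<=0]=np.nan; return P
def ray(pic,u,v,z):
    M=cv2.Rodrigues(np.array(pic['rvec'],float))[0]; o=-M.T@np.array(pic['tvec']).ravel()
    r=M.T@np.array([(u-pic['cx'])/pic['fx'],(v-pic['cy'])/pic['fy'],1]); return o+r*(z-o[2])/r[2]
def save(pic,n): cv2.imwrite('pics/'+n+'.png',pic['image'][:,:,::-1])
E
python3 - <<'E'
from h import *
o=ctrl.get_obs(); print(o, ctrl.hold_point_z)
for n in ['scene','top']:
    p=cams.camera(n); save(p,n+'0')
    for t in ['crank_axis','handle_pivot','handle_ball','plate','tin','shaker']:
        for k in cams.place_of(p,t)[:1]:
            u,v=k['at'][0]*640,k['at'][1]*400
            print(n,t,round(k['p'],2),round(u),round(v),world(p,u,v).round(3), ray(p,u,v,{'crank_axis':.208,'plate':.208,'handle_pivot':.23,'handle_ball':.23}.get(t,0)).round(3))
E
```

```text
pics
{'time_s': 0.0, 'qpos': array([-1.36057616e+00,  3.00461396e-01,  1.52158412e+00, -9.16211569e-07,
        1.32070285e+00, -6.65686154e-02]), 'joint_vel': array([ 0.00017205,  0.00032023,  0.00119647, -0.00168079, -0.00044784,
       -0.00086898]), 'tau': array([ 4.66205471e-03, -5.31802726e+01, -3.52735984e+01,  7.09742121e-02,
        2.45187536e-02, -1.03048460e-04]), 'ee_pos': array([ 0.15025555, -0.52880219,  0.20489037]), 'eef_rot': array([-3.14043944e+00, -7.59918651e-05,  2.76788965e-01]), 'force': array([-0.03414999,  0.3067656 , -0.1184712 ]), 'moment': array([ 0.00818419, -0.01643735, -0.01427025]), 'grip_width': 0.09399787745377856} -0.0188
scene crank_axis 0.83 308 207 [ 0.602 -0.112  0.211] [ 0.599 -0.109  0.208]
scene handle_pivot 0.7 437 218 [0.715 0.35  0.028] [0.862 0.078 0.23 ]
scene handle_ball 0.56 303 197 [ 0.587 -0.115  0.236] [ 0.579 -0.109  0.23 ]
scene plate 0.64 306 207 [ 0.594 -0.112  0.209] [ 0.593 -0.111  0.208]
scene tin 0.7 309 257 [ 0.625 -0.127  0.067] [ 0.564 -0.078  0.   ]
scene shaker 0.74 184 291 [ 0.653 -0.473  0.19 ] [ 0.454 -0.421  0.   ]
top crank_axis 0.63 338 189 [ 0.588 -0.112  0.237] [ 0.592 -0.114  0.208]
top handle_pivot 0.61 343 170 [ 0.695 -0.142  0.033] [ 0.657 -0.128  0.23 ]
top handle_ball 0.66 335 191 [ 0.582 -0.101  0.237] [ 0.583 -0.101  0.23 ]
top plate 0.73 336 189 [ 0.587 -0.104  0.238] [ 0.591 -0.106  0.208]
top tin 0.37 334 196 [ 0.568 -0.101  0.21 ] [ 0.597 -0.113  0.   ]
top shaker 0.85 332 197 [ 0.567 -0.093  0.18 ] [ 0.592 -0.103  0.   ]
```

View pics/scene0.png

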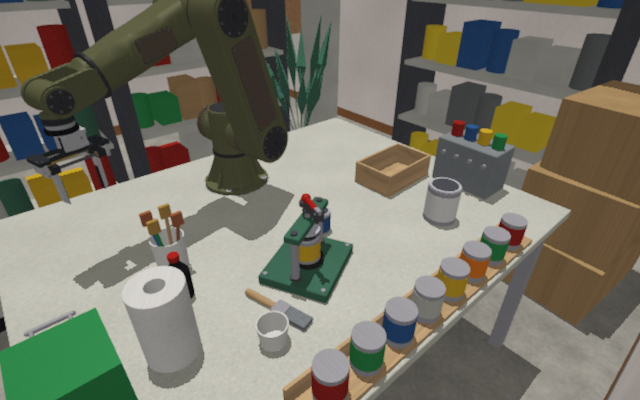

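View pics/top0.png

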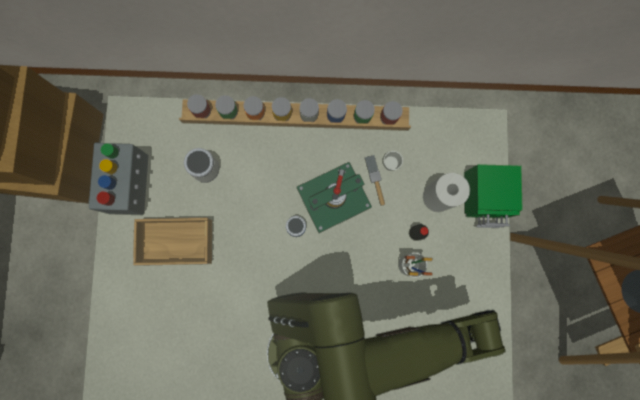

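>>> servo_tool --pt "0 0 0.04 0 0 0 1" --pt "0 0 0.08 0 0 0 1" --pt "0 0 0.12 0 0 0 1" --pt "0 0 0.16 0 0 0 1" --pt "0.02 0.02 0.2 0 0 0 1" --pt "0.045 0.045 0.22 0 0 -0.1 1" --pt "0.07 0.07 0.23 0 0 -0.2 1" --pt "0.1 0.1 0.23 0 0 -0.3 1"

```text
time_s: 1.37
ee_pos: [0.25, -0.4291, 0.4384]
eef_rot: [3.138, -0.002, -0.029]
force: [0.8, -1.1, -0.2]
grip_width: 0.0939
```

>>> servo_tool --pt "0.03 0.03 0 0 0 0 1" --pt "0.06 0.06 0 0 0 -0.1 1" --pt "0.09 0.09 0 0 0 -0.2 1" --pt "0.12 0.12 0 0 0 -0.2 1" --pt "0.15 0.15 0 0 0 -0.2 1" --pt "0.18 0.18 0 0 0 -0.2 1" --pt "0.21 0.21 0 0 0 -0.2 1" --pt "0.24 0.24 0 0 0 -0.2 1"

```text
time_s: 2.03
ee_pos: [0.4852, -0.1931, 0.4386]
eef_rot: [3.138, -0.003, -0.229]
force: [0.9, -0.8, -1.2]
grip_width: 0.0936
```

```bash
cat > look.py <<'E'
import sys
from h import *
tag=sys.argv[1]; cs=sys.argv[2].split(',')
for n in cs:
    ps=pose(); p=cams.camera(n); save(p,tag+n)
    print(n, ps[0].round(4),np.round(ps[2]['eef_rot'],3),np.round(ps[2]['force'],2),ps[2]['time_s'])
    np.save('pics/'+tag+n+'.npy',{'p':p,'pos':ps[0],'rot':ps[1].as_matrix()},allow_pickle=True)
    for t in ['crank_axis','handle_pivot','handle_ball']:
        for k in cams.place_of(p,t)[:1]:
            u,v=k['at'][0]*640,k['at'][1]*400
            print(n,t,round(k['p'],2),round(u),round(v),world(p,u,v,ps).round(3))
E
python3 look.py a wrist
```

```text
wrist [ 0.4852 -0.1931  0.4386] [ 3.138e+00 -3.000e-03 -2.290e-01] [ 0.85 -0.77 -1.15] 2.0333
wrist crank_axis 0.66 247 113 [ 0.589 -0.115  0.239]
wrist handle_pivot 0.57 240 58 [ 0.655 -0.126  0.235]
wrist handle_ball 0.8 242 116 [ 0.586 -0.11   0.244]
```

View pics/awrist.png

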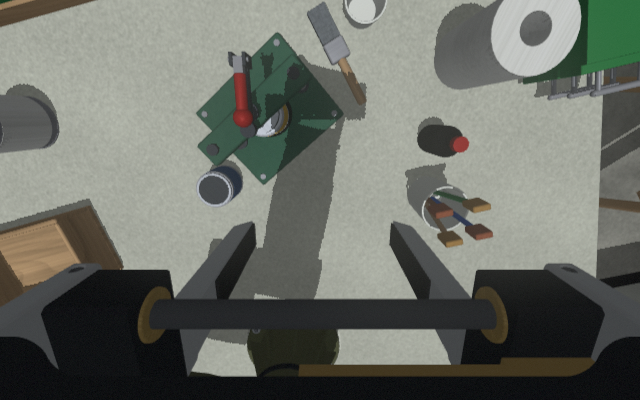

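```bash
python3 - <<'E'
from h import *
D=np.load('pics/awrist.npy',allow_pickle=True).item(); p=D['p']; ps=(D['pos'],R.from_matrix(D['rot']),0)
P=cloud(p,ps); im=p['image'].astype(int)
red=(im[...,0]>100)&(im[...,1]<70)&(im[...,2]<70)&(P[...,2]>.19)&(P[...,2]<.3)
Q=P[red]; vv,uu=np.where(red); print(len(Q),uu.min(),uu.max(),vv.min(),vv.max(),Q.min(0),Q.max(0))
# principal axis
m=Q.mean(0); d=np.linalg.svd(Q[:,:2]-m[:2],full_matrices=False)[2][0]; d*=np.sign(d[0]); print(m,d,np.arctan2(d[1],d[0]))
s=(Q[:,:2]-m[:2])@d; t=(Q[:,:2]-m[:2])@np.array([-d[1],d[0]])
for a in np.arange(s.min(),s.max(),.006):
    k=(s>=a)&(s<a+.006)
    if k.sum(): print(round(a,3),k.sum(),(t[k].min().round(3),t[k].max().round(3)),Q[k,2].max().round(3),(m[:2]+d*(a+.003)).round(3))
# sphere fit on ball region
from scipy.optimize import least_squares
B=Q[(s<s.min()+.02)]
f=lambda c:np.linalg.norm(B-c,axis=1)-.013
c=least_squares(f,B.mean(0)-[0,0,.01],loss='soft_l1',f_scale=.002).x; print('ball',c)
# bridge top
g=(abs(P[...,2]-.178)<.006)&(im[...,1]>im[...,0]+15)
G=P[g]; print('bridge',len(G),G[:,:2].mean(0),np.linalg.svd(G[:,:2]-G[:,:2].mean(0),full_matrices=False)[2][0])
E
```

```text
594 233 249 73 126 [ 0.57402169 -0.12497513  0.23251856] [ 0.63967378 -0.0956705   0.24709144]
[ 0.60524653 -0.1120548   0.23866241] [ 0.97681542 -0.21408323] -0.2157532043949138
-0.032 50 (np.float64(-0.008), np.float64(0.01)) 0.244 [ 0.577 -0.106]
-0.026 81 (np.float64(-0.01), np.float64(0.012)) 0.247 [ 0.583 -0.107]
-0.02 74 (np.float64(-0.01), np.float64(0.011)) 0.245 [ 0.589 -0.109]
-0.014 36 (np.float64(-0.005), np.float64(0.008)) 0.242 [ 0.595 -0.11 ]
-0.008 48 (np.float64(-0.005), np.float64(0.007)) 0.24 [ 0.601 -0.111]
-0.002 50 (np.float64(-0.005), np.float64(0.007)) 0.24 [ 0.607 -0.112]
0.004 51 (np.float64(-0.006), np.float64(0.007)) 0.239 [ 0.613 -0.114]
0.01 50 (np.float64(-0.005), np.float64(0.007)) 0.239 [ 0.618 -0.115]
0.016 50 (np.float64(-0.006), np.float64(0.006)) 0.239 [ 0.624 -0.116]
0.022 54 (np.float64(-0.006), np.float64(0.007)) 0.239 [ 0.63  -0.118]
0.028 50 (np.float64(-0.006), np.float64(0.007)) 0.238 [ 0.636 -0.119]
ball [ 0.58507378 -0.10662234  0.2313927 ]
bridge 2087 [ 0.5908524  -0.09879288] [-0.52076478  0.85370021]
```

>>> servo_tool --pt "0.03 0.026 -0.01 0 0 0 1" --pt "0.06 0.052 -0.02 0 0 0.01 1" --pt "0.09 0.077 -0.04 0 0 0.013 1" --pt "0.1 0.086 -0.07 0 0 0.013 1" --pt "0.1 0.086 -0.1 0 0 0.013 1" --pt "0.1 0.086 -0.13 0 0 0.013 1" --pt "0.1 0.086 -0.14 0 0 0.013 1" --pt "0.1 0.086 -0.14 0 0 0.013 1"

```text
time_s: 2.9
ee_pos: [0.5834, -0.1096, 0.2962]
eef_rot: [3.138, 0.002, -0.216]
force: [-0.1, -0.6, 0.1]
grip_width: 0.0937
```

```bash
python3 look.py b wrist; cat > red.py <<'E'
import sys
from h import *
from scipy.optimize import least_squares
D=np.load('pics/'+sys.argv[1]+'.npy',allow_pickle=True).item(); p=D['p']; ps=(D['pos'],R.from_matrix(D['rot']),0)
P=cloud(p,ps); im=p['image'].astype(int)
red=(im[...,0]>90)&(im[...,1]<70)&(im[...,2]<70)&(P[...,2]>.19)&(P[...,2]<.35)&(np.hypot(P[...,0]-.592,P[...,1]+.108)<.12)
Q=P[red]; print(len(Q))
m=Q.mean(0); d=np.linalg.svd(Q[:,:2]-m[:2],full_matrices=False)[2][0]; d*=np.sign(d[0]); print(m,d,np.arctan2(d[1],d[0]))
s=(Q[:,:2]-m[:2])@d; t=(Q[:,:2]-m[:2])@np.array([-d[1],d[0]])
B=Q[(s<s.min()+.02)]
f=lambda c:np.linalg.norm(B-c,axis=1)-.013
c=least_squares(f,B.mean(0)-[0,0,.01],loss='soft_l1',f_scale=.002).x; print('ball',c)
for a in np.arange(s.min(),s.max(),.008):
    k=(s>=a)&(s<a+.008)
    if k.sum(): print(round(a,3),k.sum(),t[k].min().round(3),t[k].max().round(3),Q[k,2].max().round(3))
E
python3 red.py bwrist
```

```text
wrist [ 0.5834 -0.1096  0.2962] [ 3.138e+00  2.000e-03 -2.160e-01] [-0.07 -0.6   0.1 ] 2.9
wrist crank_axis 0.93 320 188 [ 0.601 -0.111  0.238]
wrist handle_pivot 0.92 324 120 [ 0.654 -0.127  0.031]
wrist handle_ball 0.79 318 206 [ 0.587 -0.106  0.244]
266
[ 0.58425014 -0.10659528  0.241742  ] [0.22780742 0.97370621] 1.3409710253351481
ball [ 0.58524342 -0.10662642  0.2311534 ]
-0.011 90 -0.005 0.006 0.245
-0.003 97 -0.005 0.007 0.245
0.005 79 -0.005 0.006 0.245
```

View pics/bwrist.png

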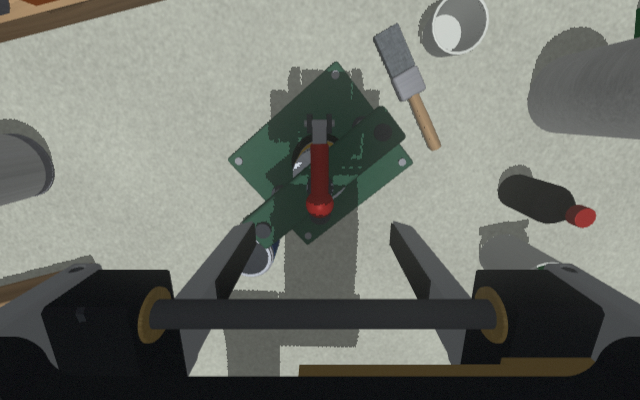

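>>> servo_tool --pt "0.001 0.001 -0.03 0 0 0 0.2" --pt "0.002 0.003 -0.06 0 0 0 -0.1" --pt "0.002 0.003 -0.082 0 0 0 -0.2" --pt "0.002 0.003 -0.082 0 0 0 -0.3" --pt "0.002 0.003 -0.082 0 0 0 -1" --pt "0.002 0.003 -0.082 0 0 0 -1" --pt "0.002 0.003 -0.082 0 0 0 -1" --pt "0.002 0.003 -0.082 0 0 0 -1" --newtons 6

```text
time_s: 3.77
ee_pos: [0.5874, -0.1063, 0.2203]
eef_rot: [3.138, -0.008, -0.215]
force: [0.3, -0.5, -0.1]
grip_width: 0.044
```

```bash
python3 look.py c wrist
```

```text
wrist [ 0.5874 -0.1063  0.2203] [ 3.138 -0.008 -0.215] [ 0.28 -0.49 -0.1 ] 3.7667
wrist crank_axis 0.58 324 220 [ 0.604 -0.11   0.238]
wrist handle_pivot 0.95 327 133 [ 0.655 -0.123  0.235]
wrist handle_ball 0.77 324 244 [ 0.59  -0.107  0.243]
```

View pics/cwrist.png

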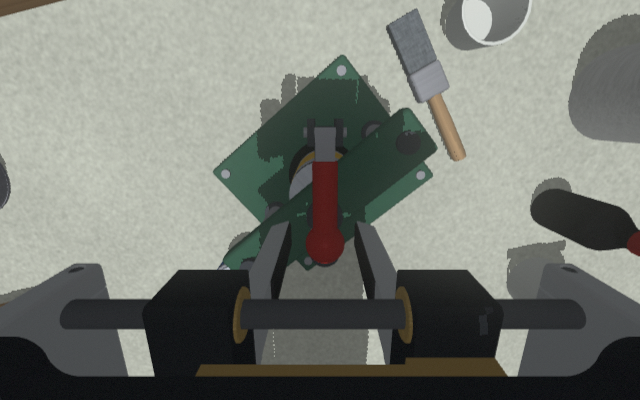

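>>> servo_tool --pt "-0.002 0 -0.004 0 0 0 -1" --pt "-0.002 0 -0.005 0 0 0 -1" --pt "-0.002 0 -0.005 0 0 0 -1" --pt "-0.002 0 -0.005 0 0 0 -1" --pt "-0.002 0 -0.005 0 0 0 -1" --pt "-0.002 0 -0.005 0 0 0 -1" --pt "-0.002 0 -0.005 0 0 0 -1" --pt "-0.002 0 -0.005 0 0 0 -1" --newtons 6

```text
time_s: 4.63
ee_pos: [0.5853, -0.1068, 0.2145]
eef_rot: [3.137, -0.007, -0.216]
force: [3.5, -4.9, 4.1]
grip_width: 0.0253
```

>>> servo_tool --pt "0.0004 0 0.0072 0 0 0 -1" --pt "0.0014 -0.0003 0.0143 0 0 0 -1" --pt "0.0031 -0.0007 0.0213 0 0 0 -1" --pt "0.0056 -0.0012 0.028 0 0 0 -1" --pt "0.0086 -0.0019 0.0345 0 0 0 -1" --pt "0.0123 -0.0027 0.0407 0 0 0 -1" --pt "0.0165 -0.0036 0.0464 0 0 0 -1" --pt "0.0213 -0.0047 0.0516 0 0 0 -1" --newtons 6

```text
time_s: 5.3
ee_pos: [0.6069, -0.1116, 0.2668]
eef_rot: [3.137, -0.007, -0.216]
force: [-2.9, -2.9, -1.4]
grip_width: 0.0254
```

```bash
python3 look.py d wrist,scene; python3 - <<'E'
import cv2
a=cv2.imread('pics/dscene.png')[170:300,240:400]; cv2.imwrite('pics/dscz.png',cv2.resize(a,None,fx=4,fy=4))
E
```

```text
wrist [ 0.6069 -0.1116  0.2668] [ 3.137 -0.007 -0.216] [-2.87 -2.9  -1.36] 5.3
wrist handle_pivot 0.65 324 153 [ 0.658 -0.123  0.233]
wrist handle_ball 0.89 322 247 [ 0.608 -0.111  0.289]
scene [ 0.6068 -0.1115  0.2665] [ 3.137 -0.008 -0.216] [-2.05 -2.94  3.45] 5.5
scene crank_axis 0.89 310 207 [ 0.602 -0.105  0.209]
scene handle_pivot 0.57 319 213 [ 0.662 -0.125  0.23 ]
scene handle_ball 0.44 307 184 [ 0.615 -0.124  0.29 ]
```

View pics/dwrist.png

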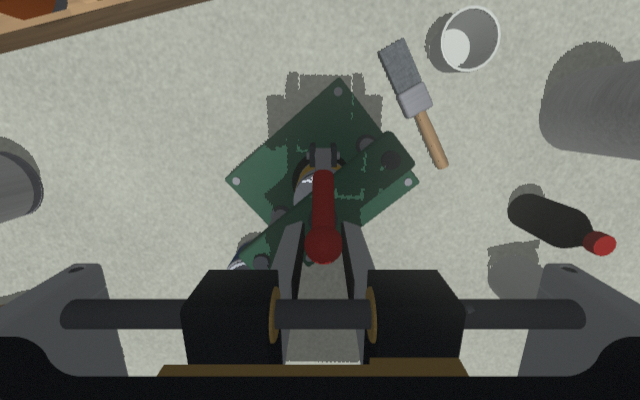

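View pics/dscz.png

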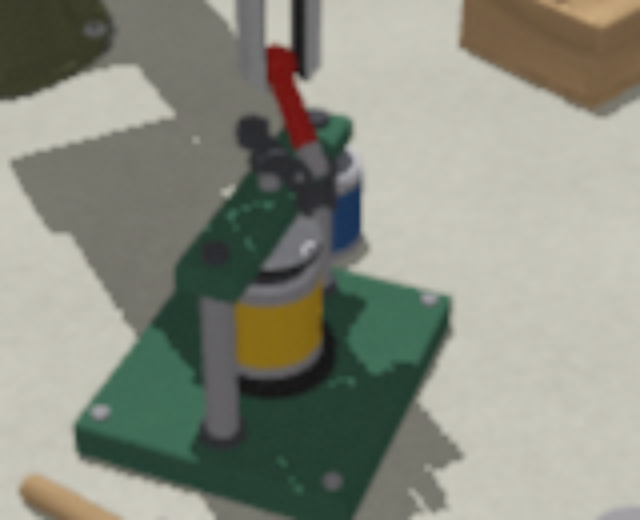

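>>> servo_tool --pt "0.005 -0.0011 0.0041 0 0 0 -1" --pt "0.0107 -0.0024 0.0083 0 0 0 -1" --pt "0.0168 -0.0037 0.0119 0 0 0 -1" --pt "0.0232 -0.0051 0.0148 0 0 0 -1" --pt "0.0299 -0.0065 0.0171 0 0 0 -1" --pt "0.0368 -0.0081 0.0187 0 0 0 -1" --pt "0.0438 -0.0096 0.0195 0 0 0 -1" --pt "0.0466 -0.0102 0.0197 0 0 0 -1" --newtons 6

```text
time_s: 6.37
ee_pos: [0.6536, -0.1217, 0.2859]
eef_rot: [3.137, -0.008, -0.216]
force: [-1.9, -1.8, 2.7]
grip_width: 0.0222
```

```bash
python3 look.py e wrist,scene; python3 - <<'E'
import cv2
a=cv2.imread('pics/escene.png')[170:300,240:400]; cv2.imwrite('pics/escz.png',cv2.resize(a,None,fx=4,fy=4))
E
```

```text
wrist [ 0.6536 -0.1217  0.2859] [ 3.137 -0.008 -0.216] [-1.87 -1.84  2.75] 6.3667
wrist handle_pivot 0.86 323 204 [ 0.659 -0.123  0.236]
wrist handle_ball 0.6 321 261 [ 0.647 -0.118  0.31 ]
scene [ 0.6531 -0.1216  0.2858] [ 3.137 -0.008 -0.215] [ 0.73 -3.53  1.94] 6.5667
scene crank_axis 0.88 308 205 [ 0.595 -0.106  0.211]
scene handle_pivot 0.68 319 214 [ 0.665 -0.128  0.23 ]
scene handle_ball 0.46 309 268 [ 0.632 -0.133  0.033]
```

View pics/escz.png

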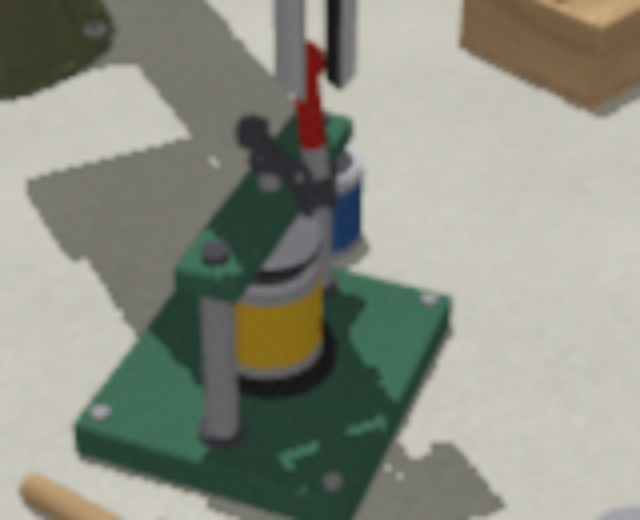

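View pics/ewrist.png

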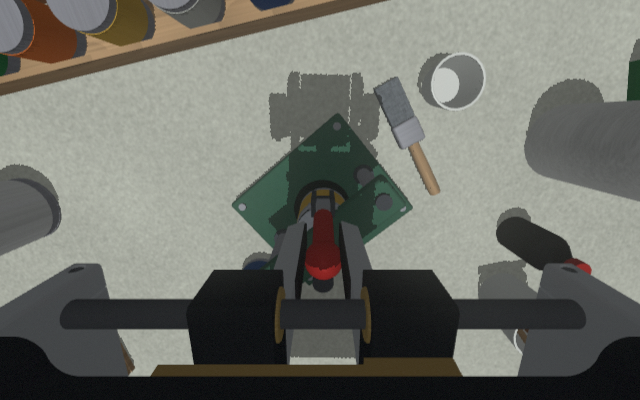

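```bash
cat > ball.py <<'E'
import sys
from h import *
from scipy.optimize import least_squares
D=np.load('pics/'+sys.argv[1]+'.npy',allow_pickle=True).item(); p=D['p']; r=R.from_matrix(D['rot'])
P=cloud(p,(D['pos'],r,0)); im=p['image'].astype(int)
zt=float(sys.argv[2])
red=(im[...,0]>80)&(im[...,1]<70)&(im[...,2]<70)&(P[...,2]>zt)&(P[...,2]<.35)&(np.hypot(P[...,0]-.592,P[...,1]+.108)<.12)
Q=P[red]; print(len(Q),Q.max(0))
f=lambda c:np.linalg.norm(Q-c,axis=1)-.013
s=least_squares(f,np.median(Q,0)-[0,0,.01],loss='soft_l1',f_scale=.001); c=s.x
print('ball',c.round(4),'rms',np.sqrt(np.mean(f(c)**2)).round(4),'in tool',r.inv().apply(c-D['pos']).round(4))
E
python3 ball.py cwrist .22;python3 ball.py dwrist .27; python3 ball.py ewrist .295
```

```text
1089 [ 0.63888231 -0.08623475  0.34058899]
ball [ 0.6061 -0.1112  0.2468] rms 0.0208 in tool [ 0.0196  0.0009 -0.0264]
58 [ 0.61060057 -0.10228995  0.29048447]
ball [ 0.6039 -0.1108  0.2773] rms 0.0004 in tool [-0.0031 -0.     -0.0105]
363 [ 0.64549394 -0.1069652   0.3129736 ]
ball [ 0.6411 -0.1189  0.2987] rms 0.0004 in tool [-0.0127 -0.0001 -0.0128]
```

>>> servo_tool --pt "0 0 0 0 0 0 0" --pt "0 0 0 0 0 0 0" --pt "-0.006 0.0013 -0.003 0 0 0 0" --pt "-0.0124 0.0027 -0.006 0 0 0 0" --pt "-0.0124 0.0027 -0.006 0 0 0 0" --pt "-0.0124 0.0027 -0.006 0 0 0 -1" --pt "-0.0124 0.0027 -0.006 0 0 0 -1" --pt "-0.0124 0.0027 -0.006 0 0 0 -1" --newtons 10

```text
time_s: 7.43
ee_pos: [0.6409, -0.1188, 0.2799]
eef_rot: [3.137, -0.008, -0.215]
force: [0.1, -0.2, -0.7]
grip_width: 0.0302
```

```bash
python3 look.py f wrist; python3 ball.py fwrist .29
```

```text
wrist [ 0.6409 -0.1188  0.2799] [ 3.137 -0.008 -0.215] [ 0.13 -0.19 -0.72] 7.4333
wrist crank_axis 0.65 566 135 [ 0.623 -0.46   0.07 ]
wrist handle_pivot 0.56 326 193 [ 0.659 -0.125  0.238]
wrist handle_ball 0.81 322 248 [ 0.645 -0.119  0.31 ]
11 [ 0.6451606  -0.11784237  0.31107209]
ball [ 0.6378 -0.1142  0.3001] rms 0.0004 in tool [-0.0038 -0.0037 -0.0203]
```

View pics/fwrist.png

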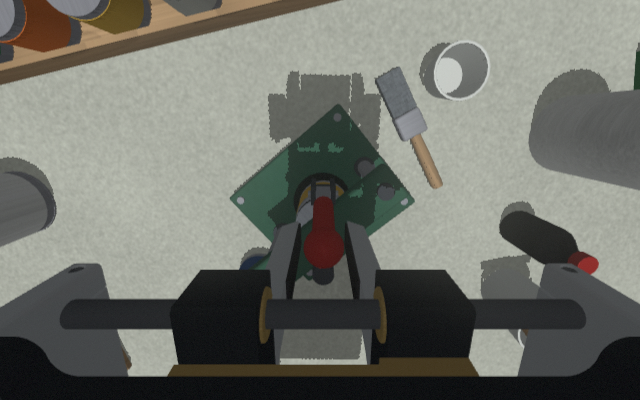

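>>> servo_tool --pt "0 0 0 0 0 0 -1" --pt "0 0 0 0 0 0 -1" --pt "0.004 -0.0009 0 0 0 0 -1" --pt "0.008 -0.0018 0.001 0 0 0 -1" --pt "0.011 -0.0024 0.001 0 0 0 -1" --pt "0.013 -0.0029 0.001 0 0 0 -1" --pt "0.013 -0.0029 0.001 0 0 0 -1" --pt "0.013 -0.0029 0.001 0 0 0 -1" --newtons 20

```text
time_s: 8.3
ee_pos: [0.6542, -0.1222, 0.2812]
eef_rot: [3.136, -0.009, -0.216]
force: [-0.0, -2.1, 5.0]
grip_width: 0.0245
```

```bash
python3 look.py g wrist,scene; python3 ball.py gwrist .29;python3 - <<'E'
import cv2
a=cv2.imread('pics/gscene.png')[170:300,240:400]; cv2.imwrite('pics/gscz.png',cv2.resize(a,None,fx=4,fy=4))
E
```

```text
wrist [ 0.6542 -0.1222  0.2812] [ 3.136 -0.009 -0.216] [-0.05 -2.11  5.02] 8.3
wrist handle_pivot 0.75 324 210 [ 0.661 -0.124  0.252]
wrist handle_ball 0.97 321 250 [ 0.657 -0.121  0.312]
scene [ 0.654  -0.1221  0.2812] [ 3.136 -0.009 -0.216] [ 0.05 -1.33  5.08] 8.5
scene crank_axis 0.9 310 206 [ 0.602 -0.103  0.211]
scene handle_pivot 0.81 320 213 [ 0.664 -0.122  0.231]
scene handle_ball 0.51 315 184 [ 0.663 -0.137  0.318]
1 [ 0.65746859 -0.1224262   0.31130882]
ball [ 0.6575 -0.1224  0.2983] rms 0.0 in tool [ 0.0034 -0.0004 -0.0171]
```

View pics/gwrist.png

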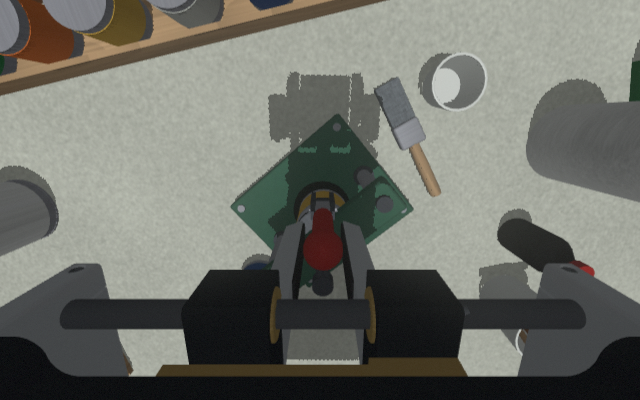

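View pics/gscz.png

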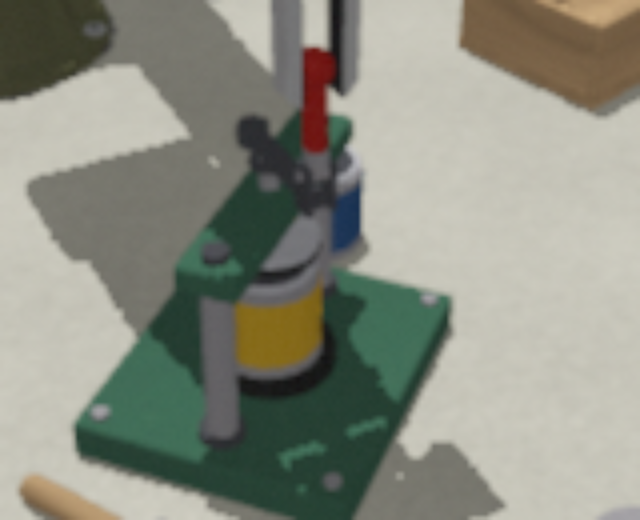

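```bash
cat > wind.py <<'E'
import sys
from h import *
C=np.array([.592,-.108]); r=.063; Z0=.2812; PH0=-.2245
d=float(sys.argv[1])
p,rr,o=pose(); v=p[:2]-C; ph=np.arctan2(v[1],v[0])
turn=(PH0-ph)%(2*np.pi)
if len(sys.argv)>2: turn+=2*np.pi*int(sys.argv[2])
if turn>6.2 and len(sys.argv)<3: turn-=2*np.pi
f=np.array(o['force']); rad=v/np.linalg.norm(v); tan=np.array([rad[1],-rad[0]])
print('turn',round(turn,3),'r',np.linalg.norm(v).round(4),'z-err',round(p[2]-(Z0-.0032*turn),4),'Ftan',(f[:2]@tan).round(2),'Frad',(f[:2]@rad).round(2),'Fz',f[2].round(2),'w',o['grip_width'],'rot',np.round(o['eef_rot'],3),'t',o['time_s'],'j',np.round(o['qpos'],2))
rows=[]
for k in range(1,9):
    a=ph-d*k/8; q=C+r*np.array([np.cos(a),np.sin(a)]); z=Z0-.0032*(turn+d*k/8)
    rows.append([*np.round([q[0]-p[0],q[1]-p[1],z-p[2]],4),0,0,0,-1])
print([[float(x) if i<3 else x for i,x in enumerate(r)] for r in rows])
E
python3 wind.py .8
```

```text
turn -0.0 r 0.0636 z-err 0.0 Ftan 1.58 Frad 0.53 Fz 5.7 w 0.02460356640034791 rot [ 3.136 -0.009 -0.216] t 8.7 j [-0.24  0.53  1.03 -0.    1.57  1.55]
[[-0.0023, -0.0059, -0.0003, 0, 0, 0, -1], [-0.0046, -0.0118, -0.0007, 0, 0, 0, -1], [-0.0075, -0.0174, -0.001, 0, 0, 0, -1], [-0.0109, -0.0227, -0.0013, 0, 0, 0, -1], [-0.0148, -0.0276, -0.0016, 0, 0, 0, -1], [-0.0192, -0.0321, -0.0019, 0, 0, 0, -1], [-0.0241, -0.0361, -0.0023, 0, 0, 0, -1], [-0.0293, -0.0397, -0.0026, 0, 0, 0, -1]]
```

>>> servo_tool --pt "-0.0023 -0.0059 -0.0003 0 0 0 -1" --pt "-0.0046 -0.0118 -0.0007 0 0 0 -1" --pt "-0.0075 -0.0174 -0.001 0 0 0 -1" --pt "-0.0109 -0.0227 -0.0013 0 0 0 -1" --pt "-0.0148 -0.0276 -0.0016 0 0 0 -1" --pt "-0.0192 -0.0321 -0.0019 0 0 0 -1" --pt "-0.0241 -0.0361 -0.0023 0 0 0 -1" --pt "-0.0293 -0.0397 -0.0026 0 0 0 -1" --newtons 30

```text
time_s: 9.37
ee_pos: [0.6256, -0.1611, 0.2787]
eef_rot: [3.138, -0.011, -0.215]
force: [8.4, 3.0, 2.3]
grip_width: 0.0244
```

```bash
python3 wind.py .8; python3 look.py i wrist
```

```text
turn 0.782 r 0.0628 z-err 0.0 Ftan -8.67 Frad 1.97 Fz 2.28 w 0.02436059092385868 rot [ 3.138 -0.011 -0.215] t 9.3667 j [-0.31  0.48  1.11 -0.    1.54  1.48]
[[-0.0054, -0.0033, -0.0003, 0, 0, 0, -1], [-0.0111, -0.0058, -0.0006, 0, 0, 0, -1], [-0.0171, -0.0077, -0.001, 0, 0, 0, -1], [-0.0233, -0.0091, -0.0013, 0, 0, 0, -1], [-0.0295, -0.0098, -0.0016, 0, 0, 0, -1], [-0.0358, -0.0099, -0.0019, 0, 0, 0, -1], [-0.0421, -0.0094, -0.0022, 0, 0, 0, -1], [-0.0483, -0.0082, -0.0026, 0, 0, 0, -1]]
wrist [ 0.6256 -0.1611  0.2787] [ 3.138 -0.011 -0.215] [8.37 2.98 2.28] 9.3667
wrist crank_axis 0.74 276 244 [ 0.596 -0.107  0.209]
wrist handle_pivot 0.8 325 205 [ 0.634 -0.165  0.24 ]
wrist handle_ball 0.79 318 248 [ 0.63  -0.159  0.309]
```

View pics/iwrist.png

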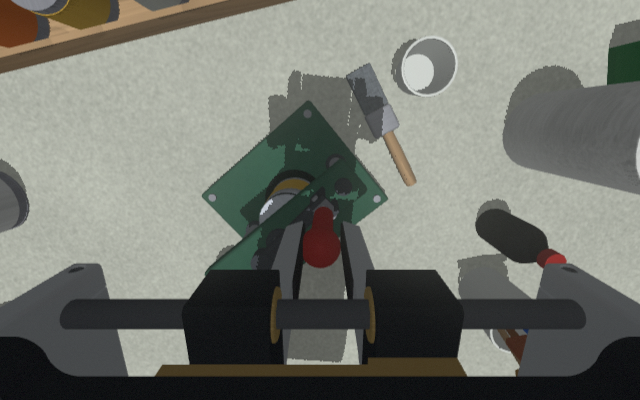

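>>> servo_tool --pt "-0.0054 -0.0033 -0.0003 0 0 0 -1" --pt "-0.0111 -0.0058 -0.0006 0 0 0 -1" --pt "-0.0171 -0.0077 -0.001 0 0 0 -1" --pt "-0.0233 -0.0091 -0.0013 0 0 0 -1" --pt "-0.0295 -0.0098 -0.0016 0 0 0 -1" --pt "-0.0358 -0.0099 -0.0019 0 0 0 -1" --pt "-0.0421 -0.0094 -0.0022 0 0 0 -1" --pt "-0.0483 -0.0082 -0.0026 0 0 0 -1" --newtons 30

```text
time_s: 10.23
ee_pos: [0.5776, -0.1696, 0.2761]
eef_rot: [3.137, -0.013, -0.215]
force: [8.3, -0.2, 2.8]
grip_width: 0.0245
```

```bash
python3 wind.py .8
```

```text
turn 1.576 r 0.0633 z-err -0.0001 Ftan -8.11 Frad -1.71 Fz 2.78 w 0.02453245783224917 rot [ 3.137 -0.013 -0.215] t 10.2333 j [-0.35  0.37  1.27 -0.    1.49  1.44]
[[-0.006, 0.002, -0.0002, 0, 0, 0, -1], [-0.0118, 0.0044, -0.0006, 0, 0, 0, -1], [-0.0174, 0.0073, -0.0009, 0, 0, 0, -1], [-0.0227, 0.0107, -0.0012, 0, 0, 0, -1], [-0.0276, 0.0147, -0.0015, 0, 0, 0, -1], [-0.0321, 0.0191, -0.0018, 0, 0, 0, -1], [-0.0361, 0.024, -0.0022, 0, 0, 0, -1], [-0.0396, 0.0292, -0.0025, 0, 0, 0, -1]]
```

>>> servo_tool --pt "-0.006 0.002 -0.0002 0 0 0 -1" --pt "-0.0118 0.0044 -0.0006 0 0 0 -1" --pt "-0.0174 0.0073 -0.0009 0 0 0 -1" --pt "-0.0227 0.0107 -0.0012 0 0 0 -1" --pt "-0.0276 0.0147 -0.0015 0 0 0 -1" --pt "-0.0321 0.0191 -0.0018 0 0 0 -1" --pt "-0.0361 0.024 -0.0022 0 0 0 -1" --pt "-0.0396 0.0292 -0.0025 0 0 0 -1" --newtons 30

```text
time_s: 10.9
ee_pos: [0.5383, -0.141, 0.2736]
eef_rot: [3.136, -0.015, -0.216]
force: [6.3, -6.4, 0.4]
grip_width: 0.0249
```

```bash
python3 wind.py .4;python3 look.py j wrist
```

```text
turn 2.366 r 0.063 z-err 0.0 Ftan -8.75 Frad -1.98 Fz 0.36 w 0.02490030401050846 rot [ 3.136 -0.015 -0.216] t 10.9 j [-0.32  0.26  1.41 -0.    1.45  1.47]
[[-0.0016, 0.0027, -0.0002, 0, 0, 0, -1], [-0.003, 0.0055, -0.0003, 0, 0, 0, -1], [-0.0043, 0.0084, -0.0005, 0, 0, 0, -1], [-0.0055, 0.0113, -0.0006, 0, 0, 0, -1], [-0.0065, 0.0143, -0.0008, 0, 0, 0, -1], [-0.0074, 0.0173, -0.001, 0, 0, 0, -1], [-0.0081, 0.0204, -0.0011, 0, 0, 0, -1], [-0.0086, 0.0235, -0.0013, 0, 0, 0, -1]]
wrist [ 0.5383 -0.141   0.2736] [ 3.136 -0.015 -0.216] [ 6.27 -6.41  0.36] 10.9
wrist crank_axis 0.67 278 156 [ 0.592 -0.111  0.204]
wrist handle_pivot 0.58 327 211 [ 0.544 -0.145  0.24 ]
wrist handle_ball 0.65 322 246 [ 0.544 -0.141  0.304]
```

View pics/jwrist.png

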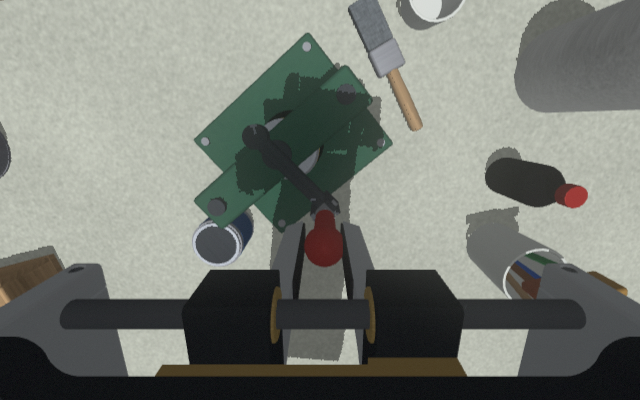

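>>> servo_tool --pt "-0.0016 0.0027 -0.0002 0 0 0 -1" --pt "-0.003 0.0055 -0.0003 0 0 0 -1" --pt "-0.0043 0.0084 -0.0005 0 0 0 -1" --pt "-0.0055 0.0113 -0.0006 0 0 0 -1" --pt "-0.0065 0.0143 -0.0008 0 0 0 -1" --pt "-0.0074 0.0173 -0.001 0 0 0 -1" --pt "-0.0081 0.0204 -0.0011 0 0 0 -1" --pt "-0.0086 0.0235 -0.0013 0 0 0 -1"

```text
time_s: 11.77
ee_pos: [0.5297, -0.1179, 0.2724]
eef_rot: [3.136, -0.015, -0.216]
force: [2.1, -8.2, 2.2]
grip_width: 0.0244
```

```bash
python3 wind.py .4
```

```text
turn 2.759 r 0.0631 z-err -0.0 Ftan -8.4 Frad -0.8 Fz 2.22 w 0.02444665921414948 rot [ 3.136 -0.015 -0.216] t 11.7667 j [-0.28  0.23  1.45 -0.    1.44  1.5 ]
[[-0.0003, 0.0031, -0.0002, 0, 0, 0, -1], [-0.0006, 0.0063, -0.0003, 0, 0, 0, -1], [-0.0007, 0.0094, -0.0005, 0, 0, 0, -1], [-0.0007, 0.0126, -0.0006, 0, 0, 0, -1], [-0.0004, 0.0157, -0.0008, 0, 0, 0, -1], [-0.0001, 0.0188, -0.001, 0, 0, 0, -1], [0.0004, 0.0219, -0.0011, 0, 0, 0, -1], [0.0011, 0.025, -0.0013, 0, 0, 0, -1]]
```

>>> servo_tool --pt "-0.0003 0.0031 -0.0002 0 0 0 -1" --pt "-0.0006 0.0063 -0.0003 0 0 0 -1" --pt "-0.0007 0.0094 -0.0005 0 0 0 -1" --pt "-0.0007 0.0126 -0.0006 0 0 0 -1" --pt "-0.0004 0.0157 -0.0008 0 0 0 -1" --pt "-0.0001 0.0188 -0.001 0 0 0 -1" --pt "0.0004 0.0219 -0.0011 0 0 0 -1" --pt "0.0011 0.025 -0.0013 0 0 0 -1"

```text
time_s: 12.43
ee_pos: [0.5306, -0.0937, 0.2711]
eef_rot: [3.134, -0.014, -0.217]
force: [-2.0, -7.7, 3.2]
grip_width: 0.0247
```

```bash
python3 wind.py .4
```

```text
turn 3.146 r 0.063 z-err -0.0001 Ftan -7.91 Frad 0.18 Fz 3.19 w 0.024663459506035105 rot [ 3.134 -0.014 -0.217] t 12.4333 j [-0.24  0.22  1.46 -0.01  1.44  1.55]
[[0.0008, 0.003, -0.0001, 0, 0, 0, -1], [0.0017, 0.0061, -0.0003, 0, 0, 0, -1], [0.0028, 0.009, -0.0004, 0, 0, 0, -1], [0.0041, 0.0119, -0.0006, 0, 0, 0, -1], [0.0054, 0.0147, -0.0007, 0, 0, 0, -1], [0.007, 0.0175, -0.0009, 0, 0, 0, -1], [0.0086, 0.0202, -0.0011, 0, 0, 0, -1], [0.0104, 0.0228, -0.0012, 0, 0, 0, -1]]
```

>>> servo_tool --pt "0.0008 0.003 -0.0001 0 0 0 -1" --pt "0.0017 0.0061 -0.0003 0 0 0 -1" --pt "0.0028 0.009 -0.0004 0 0 0 -1" --pt "0.0041 0.0119 -0.0006 0 0 0 -1" --pt "0.0054 0.0147 -0.0007 0 0 0 -1" --pt "0.007 0.0175 -0.0009 0 0 0 -1" --pt "0.0086 0.0202 -0.0011 0 0 0 -1" --pt "0.0104 0.0228 -0.0012 0 0 0 -1"

```text
time_s: 13.1
ee_pos: [0.5406, -0.0715, 0.2697]
eef_rot: [3.133, -0.013, -0.217]
force: [-4.1, -7.2, 3.6]
grip_width: 0.0242
```

```bash
python3 wind.py .4
```

```text
turn 3.534 r 0.0631 z-err -0.0002 Ftan -8.26 Frad -0.8 Fz 3.57 w 0.024213298201847935 rot [ 3.133 -0.013 -0.217] t 13.1 j [-0.19  0.24  1.45 -0.01  1.44  1.6 ]
[[0.002, 0.0025, -0.0, 0, 0, 0, -1], [0.004, 0.0049, -0.0002, 0, 0, 0, -1], [0.0061, 0.0072, -0.0003, 0, 0, 0, -1], [0.0083, 0.0094, -0.0005, 0, 0, 0, -1], [0.0107, 0.0115, -0.0006, 0, 0, 0, -1], [0.0131, 0.0135, -0.0008, 0, 0, 0, -1], [0.0157, 0.0154, -0.001, 0, 0, 0, -1], [0.0183, 0.0171, -0.0011, 0, 0, 0, -1]]
```

>>> servo_tool --pt "0.002 0.0025 0 0 0 0 -1" --pt "0.004 0.0049 -0.0002 0 0 0 -1" --pt "0.0061 0.0072 -0.0003 0 0 0 -1" --pt "0.0083 0.0094 -0.0005 0 0 0 -1" --pt "0.0107 0.0115 -0.0006 0 0 0 -1" --pt "0.0131 0.0135 -0.0008 0 0 0 -1" --pt "0.0157 0.0154 -0.001 0 0 0 -1" --pt "0.0183 0.0171 -0.0011 0 0 0 -1"

```text
time_s: 13.77
ee_pos: [0.5581, -0.0546, 0.2685]
eef_rot: [3.132, -0.011, -0.218]
force: [-7.2, -3.1, 4.7]
grip_width: 0.0243
```

```bash
python3 wind.py .4
```

```text
turn 3.923 r 0.0633 z-err -0.0001 Ftan -7.72 Frad 1.26 Fz 4.71 w 0.02431336682738148 rot [ 3.132 -0.011 -0.218] t 13.7667 j [-0.16  0.28  1.4  -0.01  1.45  1.63]
[[0.0028, 0.0014, -0.0, 0, 0, 0, -1], [0.0056, 0.0029, -0.0002, 0, 0, 0, -1], [0.0085, 0.0042, -0.0003, 0, 0, 0, -1], [0.0114, 0.0054, -0.0005, 0, 0, 0, -1], [0.0144, 0.0065, -0.0007, 0, 0, 0, -1], [0.0174, 0.0074, -0.0008, 0, 0, 0, -1], [0.0204, 0.0081, -0.001, 0, 0, 0, -1], [0.0235, 0.0087, -0.0011, 0, 0, 0, -1]]
```

>>> servo_tool --pt "0.0028 0.0014 0 0 0 0 -1" --pt "0.0056 0.0029 -0.0002 0 0 0 -1" --pt "0.0085 0.0042 -0.0003 0 0 0 -1" --pt "0.0114 0.0054 -0.0005 0 0 0 -1" --pt "0.0144 0.0065 -0.0007 0 0 0 -1" --pt "0.0174 0.0074 -0.0008 0 0 0 -1" --pt "0.0204 0.0081 -0.001 0 0 0 -1" --pt "0.0235 0.0087 -0.0011 0 0 0 -1"

```text
time_s: 14.43
ee_pos: [0.5805, -0.0456, 0.2673]
eef_rot: [3.132, -0.007, -0.218]
force: [-12.0, -0.9, 4.9]
grip_width: 0.0247
```

```bash
python3 wind.py .4
```

```text
turn 4.306 r 0.0634 z-err -0.0001 Ftan -11.92 Frad 1.28 Fz 4.88 w 0.02466819058584546 rot [ 3.132 -0.007 -0.218] t 14.4333 j [-0.14  0.33  1.34 -0.01  1.47  1.65]
[[0.0032, 0.0001, -0.0, 0, 0, 0, -1], [0.0063, 0.0004, -0.0002, 0, 0, 0, -1], [0.0095, 0.0006, -0.0003, 0, 0, 0, -1], [0.0126, 0.0006, -0.0005, 0, 0, 0, -1], [0.0158, 0.0005, -0.0007, 0, 0, 0, -1], [0.0189, 0.0002, -0.0008, 0, 0, 0, -1], [0.022, -0.0003, -0.001, 0, 0, 0, -1], [0.0251, -0.0009, -0.0011, 0, 0, 0, -1]]
```

>>> servo_tool --pt "0.0008 0 0 0 0 0 -1" --pt "0.0016 0.0001 0 0 0 0 -1" --pt "0.0024 0.0001 0 0 0 0 -1" --pt "0.0032 0.0001 -0.0001 0 0 0 -1" --pt "0.004 0.0002 -0.0001 0 0 0 -1" --pt "0.0048 0.0002 -0.0002 0 0 0 -1" --pt "0.0056 0.0003 -0.0002 0 0 0 -1" --pt "0.0064 0.0003 -0.0002 0 0 0 -1"

```text
time_s: 15.1
ee_pos: [0.5857, -0.0448, 0.267]
eef_rot: [3.132, -0.003, -0.217]
force: [-12.7, 3.0, 6.6]
grip_width: 0.0246
```

```bash
python3 wind.py .1; python3 look.py k scene,wrist; python3 - <<'E'
import cv2
a=cv2.imread('pics/kscene.png')[170:300,240:400]; cv2.imwrite('pics/kscz.png',cv2.resize(a,None,fx=4,fy=4))
E
```

```text
turn 4.388 r 0.0635 z-err -0.0002 Ftan -12.37 Frad 4.22 Fz 6.65 w 0.024588847737429816 rot [ 3.132e+00 -3.000e-03 -2.170e-01] t 15.1 j [-0.13  0.35  1.32 -0.01  1.48  1.66]
[[0.0008, -0.0005, 0.0001, 0, 0, 0, -1], [0.0016, -0.0004, 0.0001, 0, 0, 0, -1], [0.0024, -0.0004, 0.0, 0, 0, 0, -1], [0.0032, -0.0003, -0.0, 0, 0, 0, -1], [0.004, -0.0003, -0.0, 0, 0, 0, -1], [0.0048, -0.0002, -0.0001, 0, 0, 0, -1], [0.0056, -0.0002, -0.0001, 0, 0, 0, -1], [0.0063, -0.0002, -0.0002, 0, 0, 0, -1]]
scene [ 0.5857 -0.0448  0.267 ] [ 3.132e+00 -3.000e-03 -2.170e-01] [-12.73   2.97   6.65] 15.1
scene crank_axis 0.58 311 211 [ 0.6   -0.101  0.193]
scene handle_pivot 0.77 321 196 [ 0.583 -0.049  0.212]
scene handle_ball 0.63 308 211 [ 0.599 -0.107  0.197]
wrist [ 0.5857 -0.0448  0.267 ] [ 3.132e+00 -3.000e-03 -2.170e-01] [-11.54   2.24   7.09] 15.3
wrist crank_axis 0.7 384 181 [ 0.595 -0.105  0.197]
wrist handle_pivot 0.7 327 214 [ 0.588 -0.049  0.235]
wrist handle_ball 0.87 320 251 [ 0.588 -0.043  0.297]
```

View pics/kscz.png

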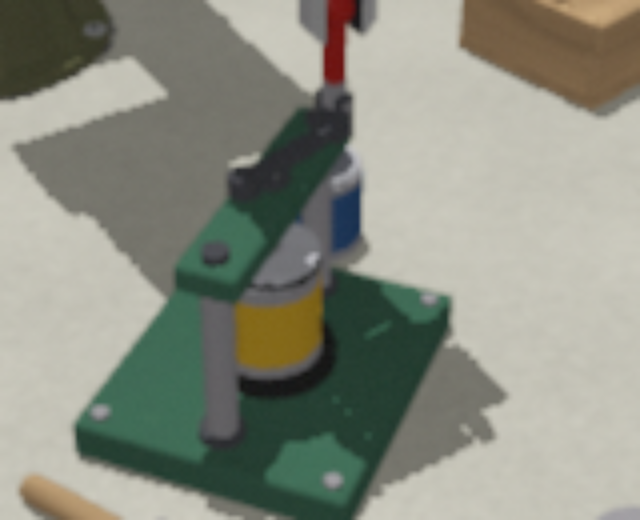

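View pics/kwrist.png

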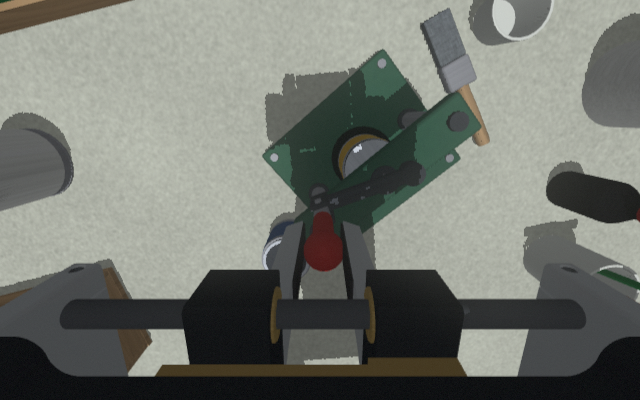

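```bash
cat > arm.py <<'E'
import sys
from h import *
D=np.load('pics/'+sys.argv[1]+'.npy',allow_pickle=True).item(); p=D['p']; r=R.from_matrix(D['rot'])
P=cloud(p,(D['pos'],r,0)); im=p['image'].astype(int)
h=np.histogram(P[...,2][(np.hypot(P[...,0]-.592,P[...,1]+.108)<.1)],np.arange(.17,.26,.004)); print(list(zip(h[1].round(3),h[0])))
m=(P[...,2]>float(sys.argv[2]))&(P[...,2]<float(sys.argv[3]))&(np.hypot(P[...,0]-.592,P[...,1]+.108)<.07)&(im.max(-1)<75)&(abs(im[...,1]-im[...,0])<12)
Q=P[m]; print(len(Q),Q.min(0).round(3),Q.max(0).round(3))
vx,vy,x,y=cv2.fitLine(Q[:,:2].astype(np.float32),cv2.DIST_HUBER,0,.001,.001).ravel()
print('dir',vx,vy,np.arctan2(vy,vx),'pt',x,y)
o=im.astype(np.uint8).copy(); o[m]=[255,0,255]; cv2.imwrite('pics/arm.png',cv2.resize(o[130:300,220:480,::-1],None,fx=3,fy=3))
E
python3 arm.py kwrist .190 .215
```

```text
[(np.float64(0.17), np.int64(167)), (np.float64(0.174), np.int64(1604)), (np.float64(0.178), np.int64(3629)), (np.float64(0.182), np.int64(375)), (np.float64(0.186), np.int64(259)), (np.float64(0.19), np.int64(128)), (np.float64(0.194), np.int64(1022)), (np.float64(0.198), np.int64(655)), (np.float64(0.202), np.int64(23)), (np.float64(0.206), np.int64(21)), (np.float64(0.21), np.int64(24)), (np.float64(0.214), np.int64(52)), (np.float64(0.218), np.int64(110)), (np.float64(0.222), np.int64(43)), (np.float64(0.226), np.int64(20)), (np.float64(0.23), np.int64(12)), (np.float64(0.234), np.int64(30)), (np.float64(0.238), np.int64(34)), (np.float64(0.242), np.int64(31)), (np.float64(0.246), np.int64(37)), (np.float64(0.25), np.int64(37)), (np.float64(0.254), np.int64(42))]
1774 [ 0.574 -0.142  0.19 ] [ 0.606 -0.038  0.215]
dir 0.12821895 -0.9917459 -1.4422234 pt 0.5916607 -0.09491764
```

View pics/arm.png

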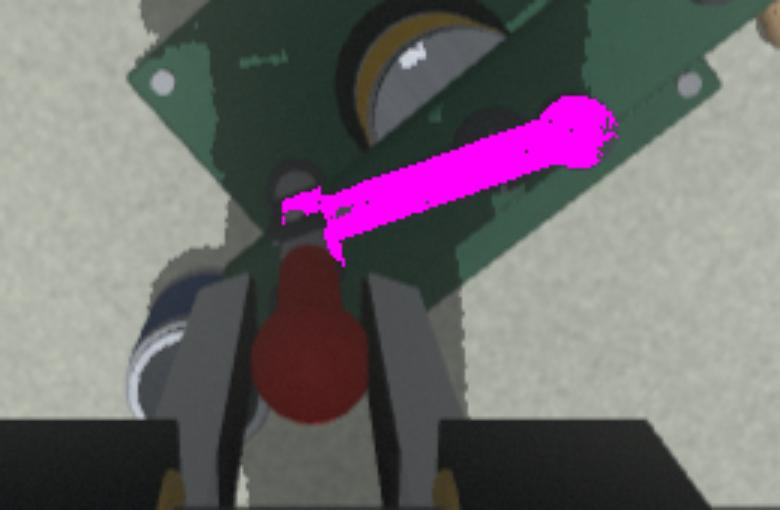

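>>> servo_tool --pt "0 0 0 0 0 0 0.3" --pt "0 0 0 0 0 0 0.3" --pt "0 0 0.002 0 0 0 0.3" --pt "0 0 0.004 0 0 0.12 0.3" --pt "0 0 0.004 0 0 0.24 0.3" --pt "0 0 0.004 0 0 0.36 0.3" --pt "0 0 0.004 0 0 0.48 0.3" --pt "0 0 0.004 0 0 0.6 0.3" --newtons 8

```text
time_s: 16.17
ee_pos: [0.5858, -0.0448, 0.2709]
eef_rot: [3.132, -0.003, 0.389]
force: [-0.3, -0.0, 0.6]
grip_width: 0.0613
```

>>> servo_tool --pt "0 0 0 0 0 0.12 0.3" --pt "0 0 0 0 0 0.24 0.3" --pt "0 0 0 0 0 0.36 0.3" --pt "0 0 0 0 0 0.48 0.3" --pt "0 0 0 0 0 0.6 0.3" --pt "0 0 0 0 0 0.72 0.3" --pt "0 0 0 0 0 0.84 0.3" --pt "0 0 0 0 0 0.96 0.3"

```text
time_s: 16.83
ee_pos: [0.5858, -0.0447, 0.2708]
eef_rot: [3.132, -0.003, 1.354]
force: [0.2, 0.2, -0.0]
grip_width: 0.0613
```

```bash
python3 look.py l wrist; python3 ball.py lwrist .26; python3 arm.py lwrist .190 .215
```

```text
wrist [ 0.5858 -0.0447  0.2708] [ 3.132e+00 -3.000e-03  1.354e+00] [ 0.23  0.17 -0.03] 16.8333
wrist crank_axis 0.87 342 257 [ 0.594 -0.105  0.198]
wrist handle_pivot 0.82 321 207 [ 0.587 -0.038  0.229]
wrist handle_ball 0.64 313 244 [ 0.581 -0.038  0.298]
1047 [ 0.5945521  -0.03078958  0.30062625]
ball [ 0.5829 -0.0435  0.2863] rms 0.0005 in tool [ 0.0006 -0.003  -0.0155]
[(np.float64(0.17), np.int64(71)), (np.float64(0.174), np.int64(750)), (np.float64(0.178), np.int64(2174)), (np.float64(0.182), np.int64(264)), (np.float64(0.186), np.int64(173)), (np.float64(0.19), np.int64(57)), (np.float64(0.194), np.int64(444)), (np.float64(0.198), np.int64(420)), (np.float64(0.202), np.int64(11)), (np.float64(0.206), np.int64(17)), (np.float64(0.21), np.int64(30)), (np.float64(0.214), np.int64(64)), (np.float64(0.218), np.int64(127)), (np.float64(0.222), np.int64(53)), (np.float64(0.226), np.int64(13)), (np.float64(0.23), np.int64(13)), (np.float64(0.234), np.int64(25)), (np.float64(0.238), np.int64(29)), (np.float64(0.242), np.int64(30)), (np.float64(0.246), np.int64(33)), (np.float64(0.25), np.int64(37)), (np.float64(0.254), np.int64(28))]
593 [ 0.571 -0.142  0.19 ] [ 0.606 -0.038  0.215]
dir 0.08058997 -0.9967473 -1.4901189 pt 0.59414 -0.10664807
```

View pics/lwrist.png

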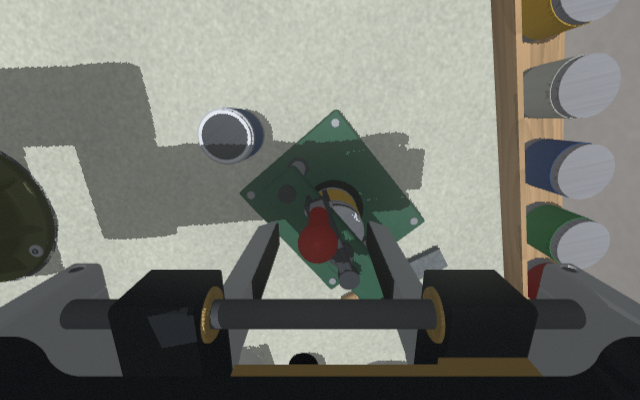

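>>> servo_tool --pt "-0.001 0.0005 0 0 0 0.12 0.3" --pt "-0.002 0.001 0 0 0 0.24 0.2" --pt "-0.003 0.001 0 0 0 0.356 0.0" --pt "-0.003 0.001 0 0 0 0.356 -1" --pt "-0.003 0.001 0 0 0 0.356 -1" --pt "-0.003 0.001 0 0 0 0.356 -1" --pt "-0.003 0.001 0 0 0 0.356 -1" --pt "-0.003 0.001 0 0 0 0.356 -1" --newtons 8

```text
time_s: 17.7
ee_pos: [0.5828, -0.0437, 0.2708]
eef_rot: [3.133, -0.003, 1.698]
force: [-1.0, 0.0, 0.7]
grip_width: 0.025
```

```bash
python3 look.py m wrist; python3 ball.py mwrist .27
```

```text
wrist [ 0.5828 -0.0437  0.2708] [ 3.133e+00 -3.000e-03  1.698e+00] [-1.03  0.05  0.66] 17.7
wrist crank_axis 0.65 322 260 [ 0.584 -0.049  0.298]
wrist handle_pivot 0.64 325 211 [ 0.584 -0.036  0.244]
wrist handle_ball 0.86 320 246 [ 0.581 -0.039  0.298]
577 [ 0.5924615  -0.03234104  0.30055064]
ball [ 0.583  -0.0435  0.2864] rms 0.0006 in tool [ 0.0003  0.0004 -0.0155]
```

View pics/mwrist.png

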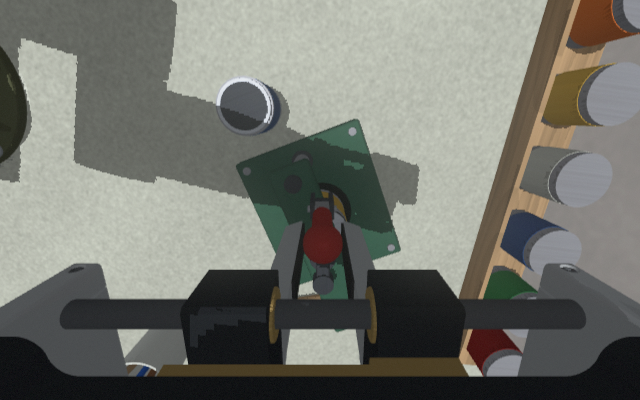

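>>> servo_tool --pt "0.0009 -0.0071 -0.0004 0 0 0 -1" --pt "0.0018 -0.0142 -0.0014 0 0 0 -1" --pt "0.0027 -0.0211 -0.0032 0 0 0 -1" --pt "0.0036 -0.0279 -0.0057 0 0 0 -1" --pt "0.0044 -0.0343 -0.0089 0 0 0 -1" --pt "0.0052 -0.0404 -0.0126 0 0 0 -1" --pt "0.0059 -0.046 -0.017 0 0 0 -1" --pt "0.0066 -0.0513 -0.0219 0 0 0 -1" --newtons 5

```text
time_s: 18.57
ee_pos: [0.5896, -0.0959, 0.2487]
eef_rot: [3.132, -0.002, 1.699]
force: [2.1, -0.9, 4.0]
grip_width: 0.0254
```

```bash
python3 look.py n wrist; python3 ball.py nwrist .255
```

```text
wrist [ 0.5896 -0.0959  0.2487] [ 3.132e+00 -2.000e-03  1.699e+00] [ 2.08 -0.9   4.03] 18.5667
wrist handle_pivot 0.96 322 152 [ 0.583 -0.043  0.221]
wrist handle_ball 0.59 320 243 [ 0.587 -0.089  0.278]
1228 [ 0.60047143 -0.0705072   0.280492  ]
ball [ 0.5897 -0.0917  0.2657] rms 0.0024 in tool [ 0.0042  0.0008 -0.017 ]
```

View pics/nwrist.png

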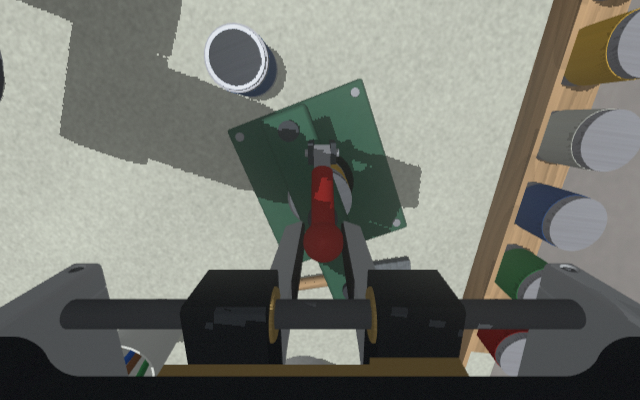

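>>> servo_tool --pt "0.0005 -0.0041 -0.0053 0 0 0 -1" --pt "0.0011 -0.0082 -0.0111 0 0 0 -1" --pt "0.0015 -0.0118 -0.0174 0 0 0 -1" --pt "0.0019 -0.0147 -0.024 0 0 0 -1" --pt "0.0022 -0.017 -0.0308 0 0 0 -1" --pt "0.0024 -0.0186 -0.0378 0 0 0 -1" --pt "0.0025 -0.0194 -0.045 0 0 0 -1" --pt "0.0025 -0.0195 -0.049 0 0 0 -1" --newtons 5

```text
time_s: 19.43
ee_pos: [0.5919, -0.1155, 0.198]
eef_rot: [3.133, -0.002, 1.699]
force: [6.4, -2.0, 1.1]
grip_width: 0.0252
```

```bash
python3 look.py o wrist; python3 ball.py owrist .205
```

```text
wrist [ 0.5919 -0.1155  0.198 ] [ 3.133e+00 -2.000e-03  1.699e+00] [ 6.37 -2.01  1.08] 19.4333
wrist handle_pivot 0.85 323 128 [ 0.583 -0.043  0.22 ]
wrist handle_ball 0.7 322 246 [ 0.591 -0.109  0.229]
2665 [ 0.62402996 -0.05994369  0.32051978]
ball [ 0.59   -0.0939  0.2312] rms 0.0113 in tool [ 0.0217  0.0011 -0.0332]
```

View pics/owrist.png

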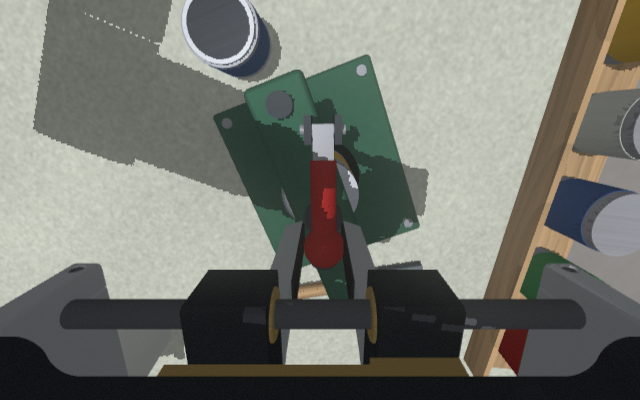

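>>> servo_tool --pt "0 0 0 0 0 0 0.1" --pt "0 0 0 0 0 0 0.1" --pt "0 0 0 0 0 0 0.1" --pt "0 0 0.02 0 0 0 0.1" --pt "0 0 0.05 0 0 0 0.1" --pt "0 0 0.08 0 0 0 0.1" --pt "0 0 0.1 0 0 0 -1" --pt "0 0 0.1 0 0 0 -1"

```text
time_s: 20.3
ee_pos: [0.5926, -0.1156, 0.3027]
eef_rot: [3.128, -0.0, 1.699]
force: [-0.5, 0.4, 0.3]
grip_width: 0.0417
```

```bash
python3 look.py q wrist; python3 - <<'E'
from h import *
D=np.load('pics/qwrist.npy',allow_pickle=True).item(); p=D['p']; r=R.from_matrix(D['rot'])
P=cloud(p,(D['pos'],r,0)); im=p['image'].astype(int)
red=(im[...,0]>80)&(im[...,1]<60)&(im[...,2]<60)&(np.hypot(P[...,0]-.592,P[...,1]+.09)<.08)&(P[...,2]>.2)&(P[...,2]<.26)
Q=P[red]
s=(Q[:,:2]-[.5839,-.0437])@[.127,-.992]
for a in np.arange(0,.09,.008):
    k=(s>=a)&(s<a+.008)
    if k.sum()>3: print(round(a,3),k.sum(),np.percentile(Q[k,2],95).round(4))
E
```

```text
wrist [ 0.5926 -0.1156  0.3027] [ 3.128 -0.     1.699] [-0.49  0.4   0.29] 20.3
wrist crank_axis 0.93 320 185 [ 0.59  -0.1    0.225]
wrist handle_pivot 0.57 322 125 [ 0.585 -0.044  0.22 ]
wrist handle_ball 0.75 320 200 [ 0.591 -0.113  0.231]
0.016 91 0.2243
0.024 100 0.2247
0.032 95 0.2251
0.04 116 0.2256
0.048 105 0.2257
0.056 108 0.2276
0.064 186 0.2316
0.072 109 0.2319
```

View pics/qwrist.png

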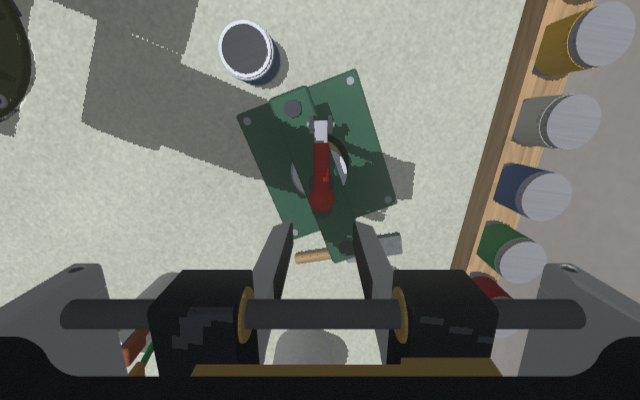

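>>> servo_tool --pt "0 0 0.03 0 0 0 0" --pt "0 0 0.06 0 0 0 0" --pt "0 0 0.08 0 0 0 0" --pt "0 0 0.1 0 0 0 0" --pt "0 0 0.1 0 0 0 0" --pt "0 0 0.1 0 0 0 0" --pt "0 0 0.1 0 0 0 0" --pt "0 0 0.1 0 0 0 0"

```text
time_s: 21.17
ee_pos: [0.5914, -0.1152, 0.3947]
eef_rot: [3.138, -0.004, 1.699]
force: [0.9, 0.6, 0.3]
grip_width: 0.0469
```

```bash
python3 look.py r scene,wrist; python3 arm.py rwrist .190 .215 | tail -1; python3 - <<'E'
import cv2
a=cv2.imread('pics/rscene.png')[170:300,240:400]; cv2.imwrite('pics/rscz.png',cv2.resize(a,None,fx=4,fy=4))
E
```

```text
scene [ 0.5914 -0.1152  0.3947] [ 3.138 -0.004  1.699] [0.87 0.64 0.31] 21.1667
scene crank_axis 0.71 309 212 [ 0.601 -0.108  0.194]
scene handle_pivot 0.57 322 197 [ 0.593 -0.054  0.215]
scene handle_ball 0.72 301 204 [ 0.592 -0.125  0.222]
wrist [ 0.5915 -0.1153  0.396 ] [ 3.136 -0.004  1.699] [ 0.76 -0.6   0.25] 21.3667
wrist crank_axis 0.81 323 169 [ 0.592 -0.1    0.226]
wrist handle_pivot 0.86 324 123 [ 0.585 -0.044  0.22 ]
wrist handle_ball 0.75 320 178 [ 0.59  -0.111  0.23 ]
dir 0.21488531 -0.9766393 -1.3542219 pt 0.5941796 -0.12933019
```

View pics/rscz.png

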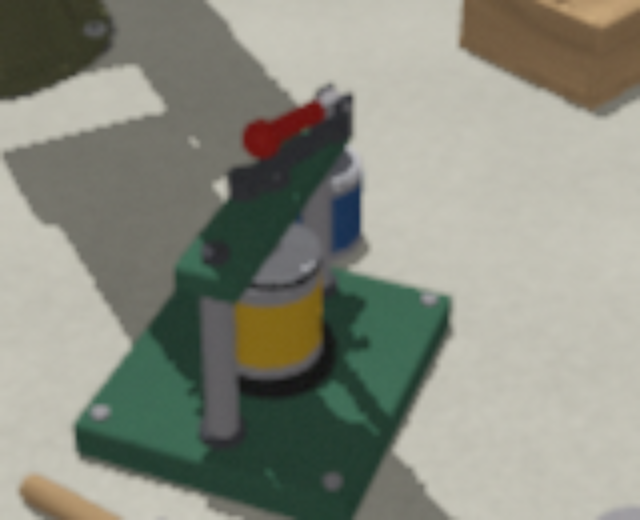

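View pics/rscene.png

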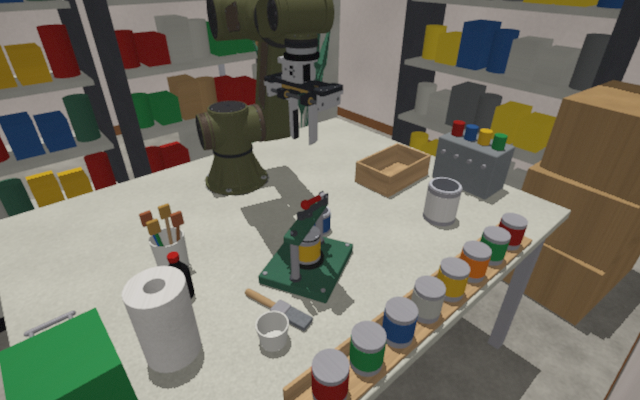

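```bash
python3 -c "
from h import *
print(hand_in())"
```

```text
the job is handed in; nothing more can be done
None
```

The tin is clamped, the handle is folded back onto the crank arm, and I handed the job in at about 21 s. No verdict came back, so the result rests on the checks below.

- **Handle up:** My first swing fell short because the ball slipped in the light pinch, leaving the handle at about 1.37 rad. I gripped it again and pushed it to about 1.55 rad, with the plate still off the tin.
- **Winding:** I turned the crank clockwise about 4.39 rad. The push at the handle held at 7.7–8.8 N while the plate was free, then rose to 11.9 N and finally 12.4 N. That is about 4.2 N more than free, or roughly 85 N on the tin. This figure comes from the handle push and the turn angle; I had no direct reading of the clamping force.
- **Fold and release:** I turned the gripper to line up with the hinge, folded the handle down, let go and backed away.

In the last pictures the handle lies along the arm. Its slope measured about 0.04 rad, and the folded handle at the start sloped much the same in the picture. The hinge is where it was after winding, so the crank did not turn back. The tin looks upright, and nothing else on the bench appears to have moved. The wrist force was near zero and the gripper was clear of everything. A last automatic fit of the arm's direction was about 0.09 rad off the earlier one. I put that down to the folded handle covering the arm, since the hinge position agreed.

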